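# Home the reader's filter slide and count it to the third click

## Robot

A 6-joint arm with a two-finger parallel gripper is mounted at the origin on the work surface. World frame = base frame: x ahead of the robot, y to its left, z up, the work surface at z = 0. Lengths are in m, angles in rad, forces in N, time in s.
With the tool pointing down it reaches from about 0.35 to 0.775 m from the base axis. Payload 5.5 kg.
Tool frame: the origin (TCP) lies midway between the tips of the shut fingers; the grasp point (between the pads) lies ctrl.grip_point_offset behind it (ctrl.grip_point_offset is the distance from the TCP to the grasp point, in m); z points along the fingers, y is the line along which they close (so a half turn about z gives the same grasp; the last joint's range is limited). The gripper opens to 85 mm and grips with 20 to 120 N. Pads are 22 mm wide; open, the fingers measure 114 mm over their backs; the gripper's body (76 mm by 85 mm) begins 54 mm behind the grasp point. The pads swing forward as they close: fully open they stand 13 mm farther back than shut.
Start: joints at [1.107, 0.313, 0.046, 1.304, 0, 1.431], TCP at [0.183, 0.545, 0.231] pointing down, gripper open.
Joint ranges: [-2.76, 2.76], [-0.86, 1.69], [-1.03, 1.26], [-2.2, 2.34], [-1.47, 1.5], [-3.14, 3.14]. Speed limits (rad/s): [2.57, 2.57, 3.14, 3.14, 3.14, 3.14].

## Interface

Orientations are given as a unit quaternion [w, x, y, z].
In Python, from station import ctrl gives the robot as it stands.
- The arm moves only by the tool drive_tool, never from a script. Its argument "rows" is one flat list of numbers, 4 for each row, row after row: the shift along the tool's x, y, z as a fraction of full scale, then the turn about the tool's z as a fraction of full scale. A call has 1 to 20 rows; each row is the pose to reach, as a shift and turn from the pose commanded when the call began, along the tool's axes at that moment, turning the shorter way round; what a row does not reach only later rows make up. Full scale, the value 1, is 400 mm for a shift and 360 degrees for a turn. A row lasts 1/10 s, in which the tool goes at most 50 mm and 8.59 degrees, less where a joint would pass 70% of its speed; a pose out of reach is approached as far as the arm can. A call with a number of a shift or a turn outside -1 to 1 is refused whole. A call with a gripper value outside its range is refused whole. "claw" is the opening, from 0 (shut) to 1 (fully open), set as the call begins (left out, the last holds). The fingers move at their own pace and stop on an object; "squeeze" is the grip in N (left out, the last holds). Time passes only in rows, so rows that repeat a pose let the fingers close. It gives the time, the measured TCP pose, the force, the opening and the grip force at its end, in the units of the state.
- ctrl.sense(): the state, without advancing time (a new reading comes with each control period).
- ctrl.snapshot(name): name is "scene" or "top" or "wrist"; returns (picture, depth): 384x512x3 uint8, red, green, blue; 384x512 float32, m along the optical axis (not along the pixel's ray), 0 where there is no reading.
- ctrl.camera_params(name): a dict with "camera_matrix" (3x3 intrinsics, pixels), "extrinsics" (4x4, takes a point from world to camera coordinates); the wrist camera has in their place "mount" (4x4, takes a point from camera to tool coordinates, whose origin is the TCP and whose axes are the flange's). Camera axes: x right, y down, z forward; pixel columns grow to the right and rows downward; lengths in m; the calibration is good to about 2 mm. The wrist camera is an equidistant fisheye: a pixel r from the principal point sees the ray r / f radians off the axis. A picture is of the moment at which its call begins: read the wrist's pose just before it. camera_params takes no time and is no camera call.
- ctrl.job_done(): hands the job in; it is judged then, once.
The state is a dict: "time_s": time; "qpos": joint angles; "qd": joint speeds; "tau": joint torques, N m; "eef_pos": TCP position; "tcp_rot": TCP orientation; "contact_force": force on the tool from outside, world axes, zero at the start; "moment": the same for the moment, N m; "width": opening from 0.0 (shut) to 1.0 (fully open); "finger_force": force on a finger pad.
Only numpy, scipy, OpenCV 4.12 (cv2) and the standard library are available. Lean on these libraries where they do the work, as an engineer would, in place of code of your own. Each camera call takes 0.05 s, during which the arm holds its last target. There are 200 camera calls.

## Task

Nobody knows which filter is in, so push the filter slide of the fluorescence reader by its upright tab all the way home against its end stop, away from the camera, then push it back towards the camera, counting clicks, and leave it settled in the third click without ever running past it. Only push with the fingertips, on one side of the tab at a time: never pinch the tab, and leave the bottle, cassette and tube rack where they are.

Things in the scene. Friction and masses are not known exactly. Their poses are not given: they have to be found in the camera images.
- changer: Fixed white box 90 (x) x 270 (y) x 40 mm high; origin: centre of its underside. The slide runs along its own y. A round black finned camera, 74 mm across, top 136 mm above the bench, stands on it at y = +90 mm (camera end). At the other, home end (-y) an aluminium block 10 mm thick, top at 48 mm, is centred at y = -114.5 mm. Place and yaw vary; its +y points roughly to the robot's right.
- filter_slide (a joint): Slide travel, m: 0 home, grows along the changer's +y towards the camera, end stop 0.064. Clicks 1 to 4 at 0.016, 0.032, 0.048, 0.064 (home is no click). Some 6 to 9 N starts it out of a rest; the push fades to nothing half-way (8, 24, 40, 56 mm), and 2 to 3 mm past there a spring snaps it on into the next rest, ahead of the finger. Starts in click 1 or 2, or stuck half-way between.
- tab (a point): Centre of the slide's upright black tab, 34 (x) x 12 (along the travel, y) x 38 mm high: 65 mm above the bench, tab's top at 84, foot at 46 mm on the flat aluminium slide (48 mm wide, reaching 24 mm homeward and 181 mm camera-ward of this point). Guide rails beside it are also 46 mm high. Axes as the changer's; at travel 0 it is at the changer's x = 0, y = -85 mm.
- reagent_bottle: Bystander: amber bottle 54 mm across, 95 mm high, loose on the bench; origin at the centre of its underside.
- cassette: Bystander: flat black sample cassette 26 by 76 by 10 mm lying loose on the bench, on the changer's -x side; origin at the centre of its underside.
- tube_rack: Bystander: blue rack 55 by 115 mm with white-capped tubes, 50 mm high, loose on the bench, on the changer's +x side; origin at the centre of its underside.

How it is judged:
On the way, in this order (a step that is already met when the one before it is completed fails the run):
1. the slide is fully home against its end stop (value of joint filter_slide below 0.003 m), for 0.2 s.
2. the slide is in the third click (value of joint filter_slide between 0.045 and 0.051 m), for 0.2 s.
At the end, for the whole second after the job is handed in: The slide, having been fully home (below 3 mm) first, rests in its third click (48 mm within 3 mm), and the bottle, cassette and rack are within 20 mm of where they were (all of step 2 and velocity of joint filter_slide between -0.01 and 0.01 m/s and distance of each of reagent_bottle, cassette, tube_rack from where it was at the start of the episode below 0.02 m); the robot touches nothing.
It fails at once if the slide runs past the third click (beyond 55 mm, about to fall into the fourth) (value of joint filter_slide above 0.055 m).
It fails at once if the tab is pinched: fingers press on both halves of it at once (contact force between each of filter_slide_c1, filter_slide_c2 and the fingers above 2 N).
It fails at once if a bystander is lifted, carried or pushed away by 20 mm or more (distance of any of reagent_bottle, cassette, tube_rack from where it was at the start of the episode above 0.02 m).
It also fails if it takes over 64 s, if anything falls off the work surface, if the arm or the gripper's body presses on something with over 40 N, if the wrist force passes 120 N, or if a joint passes its speed limit or range.

## Working session

There is one attempt and no reset: what is moved stays moved. The work goes in short steps, Python scripts to look and compute and a tool call to move; the robot and the scene stay as the last step left them, time stands still between calls to the robot, and variables do not carry over. Pictures are saved under pics/ and viewed, at most 10 in all, crops included, and the job is handed in when it is done.

Besides the shell and the picture viewer there is one more tool, called after "Call:" by a JSON object that holds its "api" and its "payload", one argument or row to a line. drive_tool: Moves the arm, as the interface text tells. Shift numbers are shares of 400 mm and turn numbers shares of 360 degrees, none past 1 either way. Its arguments: {"type":"object","properties":{"rows":{"type":"array","items":{"type":"number"}},"claw":{"type":"number"},"squeeze":{"type":"number"}},"required":["rows"]}

```bash
mkdir -p pics; ls; python3 - <<'E'
from station import ctrl
import cv2,numpy as np
s=ctrl.sense();print(s, ctrl.grip_point_offset)
for n in("scene","top"):
    p,d=ctrl.snapshot(n);cv2.imwrite(f"pics/{n}0.png",cv2.cvtColor(p,cv2.COLOR_RGB2BGR));np.save(f"pics/{n}0.npy",d)
    c=ctrl.camera_params(n);print(n,np.round(c["camera_matrix"],1).tolist(),np.round(c["extrinsics"],4).tolist())
E
```

```text
pics
{'time_s': 0.0, 'qpos': array([1.10740200e+00, 3.14004953e-01, 4.49537227e-02, 1.30358794e+00,
       2.93288516e-05, 1.43119719e+00]), 'qd': array([ 6.47776008e-04, -4.49536590e-04,  6.91544894e-05,  7.94393538e-04,
        4.29023046e-04, -1.74812698e-03]), 'tau': array([-1.73123004e-03, -4.80631435e+01,  2.98532134e+01,  1.94812246e-02,
       -1.66919149e-04,  1.82337260e-06]), 'eef_pos': array([0.1827128 , 0.54465292, 0.23039595]), 'tcp_rot': array([-2.87618949e-04,  1.61191222e-01,  9.86922763e-01, -8.75504778e-04]), 'contact_force': array([ 0.06335337, -0.24219622, -0.58135075]), 'moment': array([-0.00714631,  0.04794111,  0.01591632]), 'finger_force': 0.0, 'width': 0.9977935524184527} 0.0187
scene [[472.5, 0.0, 261.6], [0.0, 472.5, 185.8], [0.0, 0.0, 1.0]] [[-0.8429, 0.538, -0.0076, 0.4182], [0.4595, 0.7123, -0.5305, -0.2302], [-0.28, -0.4507, -0.8476, 0.9507], [0.0, 0.0, 0.0, 1.0]]
top [[401.4, 0.0, 252.0], [0.0, 401.4, 188.8], [0.0, 0.0, 1.0]] [[-0.0297, -0.9993, 0.0249, 0.0297], [-0.9859, 0.0252, -0.1657, 0.5286], [0.165, -0.0294, -0.9859, 0.6192], [0.0, 0.0, 0.0, 1.0]]
```

View pics/top0.png

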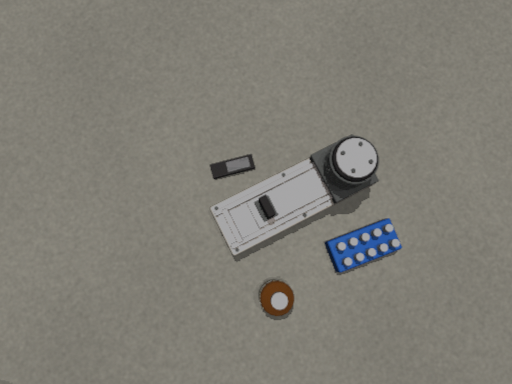

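View pics/scene0.png

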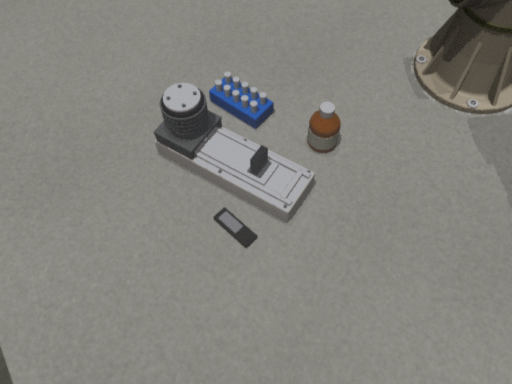

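The top view shows the changer running from about (225,235) at its home end to (355,160) at the camera. The tab is near (267,207), the cassette (232,167), the bottle (277,298) and the rack (364,246). Next I'll get the geometry from depth.

```bash
cat > h.py <<'E'
from station import ctrl
import cv2,numpy as np
def cloud(n,d):
    c=ctrl.camera_params(n);K=c["camera_matrix"];E=c["extrinsics"]
    v,u=np.indices(d.shape);P=np.stack([(u-K[0,2])/K[0,0]*d,(v-K[1,2])/K[1,1]*d,d],-1)
    W=(P-E[:3,3])@E[:3,:3]; W[d<=0]=np.nan; return W
E
python3 - <<'E'
from h import *
for n in("top","scene"):
    W=cloud(n,np.load(f"pics/{n}0.npy")); z=W[...,2]
    I=cv2.imread(f"pics/{n}0.png")
    lab=lambda m:cv2.connectedComponentsWithStats(m.astype(np.uint8))
    print(n)
    for lo,hi in((.034,.054),(.055,.095),(.075,.095),(.125,.15)):
        N,L,S,C=lab((z>lo)&(z<hi))
        for i in range(1,N):
            if S[i,4]>25:
                p=W[L==i]; r=cv2.minAreaRect((p[:,:2]*1000).astype(np.float32))
                print(lo,S[i,4],np.round(p.mean(0),4),np.round(r[0],1),np.round(r[1],1),round(r[2],1),C[i].round())
I=cv2.imread("pics/top0.png")[140:270,195:395];cv2.imwrite("pics/c1.png",cv2.resize(I,None,fx=4,fy=4,interpolation=cv2.INTER_CUBIC))
E
```

```text
top
0.034 5960 [ 0.5007 -0.0166  0.0431] [508.6 -30.5] [ 90.1 219.4] 25.3 [272. 206.]
0.034 69 [ 0.459  -0.2033  0.0477] [ 459.  -203.9] [13.  11.7] 87.8 [387. 227.]
0.034 68 [ 0.4525 -0.1835  0.0481] [ 452.9 -184.2] [12.1 12.1] 78.3 [376. 232.]
0.034 66 [ 0.4457 -0.1636  0.048 ] [ 445.5 -164.1] [11.6 11.5] 85.7 [364. 236.]
0.034 60 [ 0.439  -0.1439  0.0486] [ 439.  -144.4] [12.1 11.9] 20.0 [352. 241.]
0.034 69 [ 0.4347 -0.2116  0.0477] [ 434.5 -212. ] [12.5 11.4] 87.0 [394. 242.]
0.034 61 [ 0.432  -0.1243  0.0483] [ 432.2 -124.7] [13.  11.1] 88.4 [340. 246.]
0.034 69 [ 0.4282 -0.1919  0.0477] [ 428.2 -192.5] [11.9 12.7] 36.1 [382. 247.]
0.034 67 [ 0.4213 -0.1723  0.0481] [ 421.3 -172.9] [12.8 11.1] 88.3 [370. 251.]
0.034 63 [ 0.4144 -0.1523  0.0482] [ 413.9 -153.2] [12.9 11.1] 88.0 [358. 256.]
0.034 66 [ 0.4079 -0.1326  0.0483] [ 408.1 -133.3] [13.  11.1] 88.4 [346. 261.]
0.034 40 [ 0.373  -0.0012  0.0449] [371.8  -1.8] [ 9.3 39.8] 43.5 [265. 286.]
0.055 939 [ 0.541  -0.1189  0.0687] [ 557.2 -134. ] [87.6 80. ] 25.7 [336. 177.]
0.055 215 [ 0.4955 -0.0046  0.0807] [496.3  -5.4] [33.5
[... 1630 characters left out ...]
 0.363  -0.0105  0.0706] [358.5 -15.3] [44.8 50.1] 51.6 [325. 121.]
0.055 1253 [ 0.5683 -0.1137  0.0703] [ 558.7 -134.9] [88.5 80.7] 25.1 [188. 133.]
0.055 318 [ 0.4992 -0.0031  0.0757] [497.3  -6.3] [34.8 13.7] 25.8 [258. 158.]
0.075 823 [0.0549 0.0171 0.085 ] [51.1  3.2] [ 65.5 152.1] 10.0 [472.  55.]
0.075 156 [ 0.3606 -0.0126  0.0863] [357.2 -13.8] [18.8 25. ] 71.7 [326. 114.]
0.075 282 [ 0.567  -0.109   0.0883] [ 564.5 -115.9] [36.7 73.2] 72.1 [188. 128.]
0.075 192 [ 0.4982 -0.0047  0.0827] [497.2  -6.1] [35.  13.6] 23.5 [258. 155.]
0.125 817 [0.0565 0.0161 0.1372] [51.7  5.1] [ 38.1 117.2] 6.2 [482.  31.]
0.125 1124 [ 0.5602 -0.1298  0.1327] [ 560.3 -132.9] [63.3 66.6] 40.9 [182.  99.]
```

View pics/c1.png

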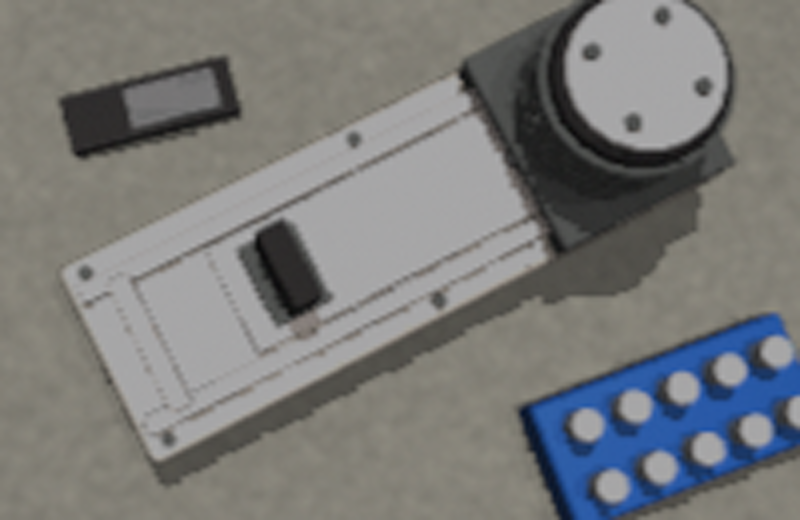

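Call:
{"api": "drive_tool", "payload": {
  "rows": [-0.1,-0.085,0,0.01,-0.2,-0.17,0,0.02,-0.3,-0.255,0,0.03,-0.4,-0.34,0,0.04,-0.5,-0.425,0,0.05,-0.6,-0.51,0,0.06,-0.634,-0.541,0,0.064,-0.634,-0.541,0,0.064,-0.634,-0.541,0,0.064],
  "claw": 0,
  "squeeze": 20
}}

```text
time_s: 1.0
eef_pos: [0.3547, 0.2587, 0.2311]
tcp_rot: [-0.0, 0.356, 0.934, -0.0]
contact_force: [-0.1, 0.6, -0.6]
width: 0.0
finger_force: 0.0
```

Call:
{"api": "drive_tool", "payload": {
  "rows": [-0.12,-0.037,0,0.01,-0.24,-0.074,0,0.02,-0.36,-0.111,0,0.03,-0.48,-0.149,0,0.04,-0.6,-0.186,0,0.05,-0.72,-0.223,0,0.06,-0.795,-0.247,0,0.0637,-0.795,-0.247,0,0.0637,-0.795,-0.247,0,0.0637]
}}

```text
time_s: 1.9
eef_pos: [0.5267, -0.0247, 0.2305]
tcp_rot: [-0.001, 0.533, 0.846, -0.0]
contact_force: [-0.9, 0.3, 0.3]
width: -0.0
finger_force: 0.0
```

Call:
{"api": "drive_tool", "payload": {
  "rows": [-0.006,0,0.08,0,-0.006,0,0.16,0,-0.006,0,0.24,0,-0.006,0,0.3,0,-0.006,0,0.35,0,-0.006,0,0.39,0,-0.006,0,0.42,0,-0.006,0,0.432,0,-0.006,0,0.432,0,-0.006,0,0.432,0]
}}

```text
time_s: 2.9
eef_pos: [0.5283, -0.0275, 0.0592]
tcp_rot: [0.0, 0.533, 0.846, 0.0]
contact_force: [-0.4, -0.1, 0.1]
width: -0.0
finger_force: 0.0
```

```bash
python3 - <<'E'
from h import *
s=ctrl.sense();print(s["eef_pos"],s["contact_force"])
p,d=ctrl.snapshot("scene");cv2.imwrite("pics/s1.png",cv2.resize(cv2.cvtColor(p,cv2.COLOR_RGB2BGR)[60:230,140:340],None,fx=3,fy=3,interpolation=cv2.INTER_CUBIC))
E
```

```text
[ 0.52829164 -0.0274653   0.05922088] [-0.35986849 -0.05523887  0.06835606]
```

View pics/s1.png

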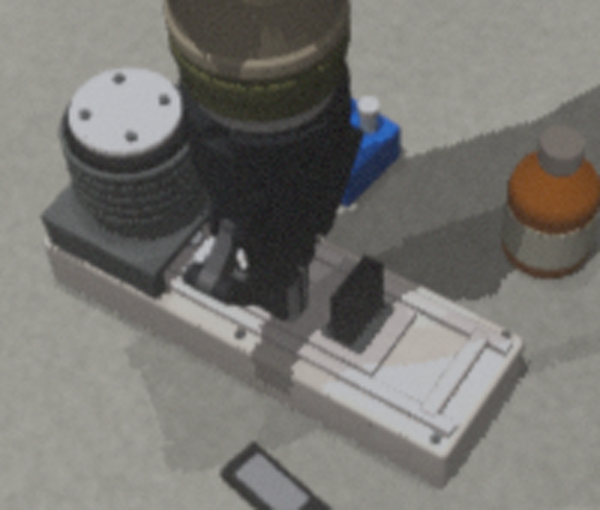

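Call:
{"api": "drive_tool", "payload": {
  "rows": [0.01,-0.004,0,0,0.02,-0.004,0,0,0.03,-0.004,0,0,0.036,-0.004,0,0,0.041,-0.004,0,0,0.046,-0.004,0,0,0.051,-0.004,0,0,0.056,-0.004,0,0,0.061,-0.004,0,0,0.066,-0.004,0,0,0.071,-0.004,0,0,0.076,-0.004,0,0,0.081,-0.004,0,0,0.086,-0.004,0,0,0.091,-0.004,0,0,0.096,-0.004,0,0,0.1,-0.004,0,0,0.1,-0.004,0,0]
}}

```text
time_s: 4.75
eef_pos: [0.5091, 0.0076, 0.0584]
tcp_rot: [-0.0, 0.534, 0.846, 0.0]
contact_force: [0.1, -0.2, -1.1]
width: 0.002
finger_force: 0.3
```

```bash
cat > t.py <<'E'
from h import *
d=np.array([.427,-.904]);P=np.array([496.8,-5.8])
s=ctrl.sense();e=s["eef_pos"][:2]*1000
print("tool",e,"travel of tool centre",(e-P)@d+32,"F along +y",s["contact_force"][:2]@d)
n="scene"
W=cloud(n,ctrl.snapshot(n)[1]);z=W[...,2]*1000;xy=W[...,:2]*1000-P
t=xy@d;o=xy@np.array([.904,.427])
m=(z>58)&(z<88)&(abs(o)<19)&(t>-60)&(t<60)
print("count",m.sum());print(np.c_[np.histogram(t[m]+32,bins=np.arange(-30,70,3))[0],np.arange(-30,67,3)].T.tolist())
m2=m&(z>81)&(z<86);print("top pts travel",np.percentile(t[m2]+32,[2,50,98]).round(1), "o",np.percentile(o[m2],[2,98]).round(1))
E
python3 t.py
```

```text
tool [509.12072283   7.6326357 ] travel of tool centre 25.117845973633365 F along +y 0.2489522950932511
count 314
[[0, 0, 0, 0, 0, 0, 0, 0, 0, 0, 76, 74, 55, 51, 49, 9, 0, 0, 0, 0, 0, 0, 0, 0, 0, 0, 0, 0, 0, 0, 0, 0, 0], [-30, -27, -24, -21, -18, -15, -12, -9, -6, -3, 0, 3, 6, 9, 12, 15, 18, 21, 24, 27, 30, 33, 36, 39, 42, 45, 48, 51, 54, 57, 60, 63, 66]]
top pts travel [ 2.6  8.6 15.1] o [-16.5  17.1]
```

Call:
{"api": "drive_tool", "payload": {
  "rows": [0.0035,0,0,0,0.007,0,0,0,0.01,0,0,0,0.013,0,0,0,0.015,0,0,0,0.015,0,0,0]
}}

```text
time_s: 5.4
eef_pos: [0.5065, 0.0132, 0.0585]
tcp_rot: [-0.0, 0.534, 0.846, 0.0]
contact_force: [0.2, -0.1, -0.1]
width: 0.002
finger_force: 0.0
```

```bash
python3 t.py
```

```text
tool [506.50919296  13.22995196] travel of tool centre 18.94274881837705 F along +y 0.21085655343048676
count 311
[[0, 0, 0, 0, 0, 0, 0, 2, 136, 49, 50, 42, 28, 4, 0, 0, 0, 0, 0, 0, 0, 0, 0, 0, 0, 0, 0, 0, 0, 0, 0, 0, 0], [-30, -27, -24, -21, -18, -15, -12, -9, -6, -3, 0, 3, 6, 9, 12, 15, 18, 21, 24, 27, 30, 33, 36, 39, 42, 45, 48, 51, 54, 57, 60, 63, 66]]
top pts travel [-5.6  0.   8.7] o [-16.4  16.8]
```

Call:
{"api": "drive_tool", "payload": {
  "rows": [0.002,0,0,0,0.004,0,0,0,0.0055,0,0,0,0.0055,0,0,0,0.0055,0,0,0]
}}

```text
time_s: 5.95
eef_pos: [0.5057, 0.0149, 0.0585]
tcp_rot: [0.0, 0.534, 0.846, -0.0]
contact_force: [0.1, -1.0, -0.7]
width: -0.002
finger_force: 0.3
```

Call:
{"api": "drive_tool", "payload": {
  "rows": [0.0015,0,0,0,0.003,0,0,0,0.003,0,0,0,0.003,0,0,0]
}}

```text
time_s: 6.35
eef_pos: [0.5056, 0.015, 0.0586]
tcp_rot: [0.001, 0.534, 0.845, -0.001]
contact_force: [1.1, -6.6, -2.2]
width: 0.002
finger_force: 2.7
```

Call:
{"api": "drive_tool", "payload": {
  "rows": [-0.01,0,0,0,-0.02,0,0,0,-0.02,0,-0.04,0,-0.02,0,-0.08,0,-0.02,0,-0.12,0,-0.02,0,-0.12,0,0.03,0,-0.12,0,0.08,0,-0.12,0,0.12,0,-0.12,0,0.12,0,-0.12,0,0.12,0,-0.06,0,0.12,0,-0.02,0,0.12,0,0,0,0.12,0,0,0,0.12,0,0,0]
}}

```text
time_s: 7.85
eef_pos: [0.4849, 0.0592, 0.0587]
tcp_rot: [0.0, 0.534, 0.846, 0.0]
contact_force: [-0.4, -0.5, 0.5]
width: -0.002
finger_force: 0.0
```

```bash
python3 t.py
```

```text
tool [484.85530692  59.21629355] travel of tool centre -31.875113311125737 F along +y 0.2953626579114988
count 25
[[0, 0, 0, 0, 0, 0, 0, 0, 0, 0, 9, 10, 6, 0, 0, 0, 0, 0, 0, 0, 0, 0, 0, 0, 0, 0, 0, 0, 0, 0, 0, 0, 0], [-30, -27, -24, -21, -18, -15, -12, -9, -6, -3, 0, 3, 6, 9, 12, 15, 18, 21, 24, 27, 30, 33, 36, 39, 42, 45, 48, 51, 54, 57, 60, 63, 66]]
top pts travel [0.8 3.8 6.5] o [12.5 17.4]
```

Call:
{"api": "drive_tool", "payload": {
  "rows": [-0.015,0,0,0,-0.03,0,0,0,-0.036,0,0,0,-0.042,0,0,0,-0.048,0,0,0,-0.054,0,0,0,-0.06,0,0,0,-0.066,0,0,0,-0.072,0,0,0,-0.078,0,0,0,-0.084,0,0,0,-0.09,0,0,0,-0.096,0,0,0,-0.102,0,0,0,-0.108,0,0,0,-0.114,0,0,0,-0.12,0,0,0,-0.1275,0,0,0,-0.1275,0,0,0]
}}

```text
time_s: 9.8
eef_pos: [0.5059, 0.0143, 0.0584]
tcp_rot: [-0.001, 0.534, 0.846, 0.001]
contact_force: [-1.8, 5.0, 2.0]
width: -0.001
finger_force: 2.4
```

```bash
python3 t.py
```

```text
tool [505.87731006  14.34850272] travel of tool centre 17.66176493578088 F along +y -5.345039400169157
count 27
[[0, 0, 0, 0, 0, 0, 0, 0, 0, 0, 0, 0, 27, 0, 0, 0, 0, 0, 0, 0, 0, 0, 0, 0, 0, 0, 0, 0, 0, 0, 0, 0, 0], [-30, -27, -24, -21, -18, -15, -12, -9, -6, -3, 0, 3, 6, 9, 12, 15, 18, 21, 24, 27, 30, 33, 36, 39, 42, 45, 48, 51, 54, 57, 60, 63, 66]]
top pts travel [7.  7.2 7.6] o [12.9 18.8]
```

Call:
{"api": "drive_tool", "payload": {
  "rows": [-0.004,0,0,0,-0.008,0,0,0,-0.012,0,0,0,-0.015,0,0,0,-0.015,0,0,0]
}}

```text
time_s: 10.35
eef_pos: [0.5094, 0.0072, 0.0585]
tcp_rot: [0.0, 0.534, 0.845, -0.0]
contact_force: [-0.8, 0.2, -0.9]
width: -0.001
finger_force: 0.0
```

```bash
python3 t.py; python3 - <<'E'
from h import *
p,d=ctrl.snapshot("scene");cv2.imwrite("pics/s2.png",cv2.resize(cv2.cvtColor(p,cv2.COLOR_RGB2BGR)[60:230,140:340],None,fx=3,fy=3,interpolation=cv2.INTER_CUBIC))
E
```

```text
tool [509.3701509   7.2016012] travel of tool centre 25.61400695028769 F along +y -0.47961196575084214
count 31
[[0, 0, 0, 0, 0, 0, 0, 0, 0, 0, 0, 0, 0, 0, 3, 25, 0, 0, 0, 0, 0, 0, 0, 0, 0, 0, 1, 2, 0, 0, 0, 0, 0], [-30, -27, -24, -21, -18, -15, -12, -9, -6, -3, 0, 3, 6, 9, 12, 15, 18, 21, 24, 27, 30, 33, 36, 39, 42, 45, 48, 51, 54, 57, 60, 63, 66]]
top pts travel [14.9 15.4 46.1] o [11.2 17.8]
```

View pics/s2.png

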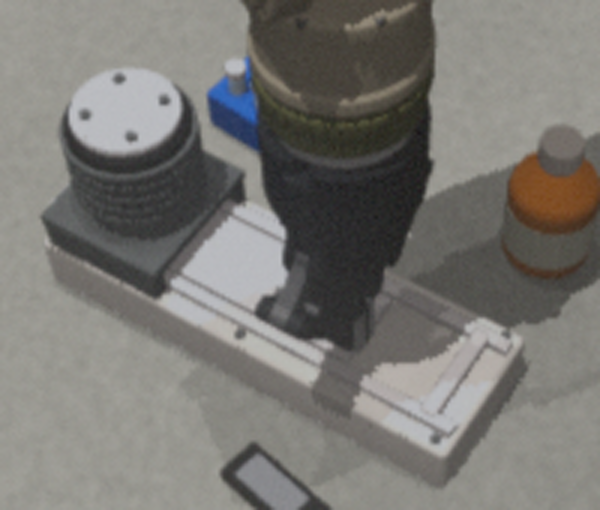

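The tab is hidden behind the gripper, which shows at about (340,300). I'll back off homeward, lift and look again.

Call:
{"api": "drive_tool", "payload": {
  "rows": [0.015,0,0,0,0.03,0,0,0,0.03,0,-0.06,0,0.03,0,-0.14,0,0.06,0,-0.24,0,0.12,0,-0.34,0,0.2,0,-0.4,0,0.3,0,-0.4,0,0.3,0,-0.4,0]
}}

```text
time_s: 11.35
eef_pos: [0.4555, 0.1196, 0.2197]
tcp_rot: [0.0, 0.532, 0.847, 0.001]
contact_force: [1.1, 0.0, -0.9]
width: -0.0
finger_force: 0.0
```

```bash
python3 t.py; sed 's/n="scene"/n="top"/' t.py | python3 -
```

```text
tool [455.46211431 119.56927964] travel of tool centre -98.98510598292759 F along +y 0.450178377690555
count 296
[[0, 0, 0, 0, 0, 0, 0, 0, 0, 0, 0, 0, 0, 0, 0, 0, 0, 0, 0, 0, 0, 0, 0, 5, 141, 45, 47, 48, 10, 0, 0, 0, 0], [-30, -27, -24, -21, -18, -15, -12, -9, -6, -3, 0, 3, 6, 9, 12, 15, 18, 21, 24, 27, 30, 33, 36, 39, 42, 45, 48, 51, 54, 57, 60, 63, 66]]
top pts travel [42.5 48.3 54.8] o [-16.5  16.8]
tool [456.27028936 118.096159  ] travel of tool centre -97.30831417720313 F along +y 1.0194922703110105
count 219
[[0, 0, 0, 0, 0, 0, 0, 0, 0, 0, 0, 0, 0, 0, 0, 0, 0, 0, 0, 0, 0, 0, 0, 53, 44, 43, 42, 37, 0, 0, 0, 0, 0], [-30, -27, -24, -21, -18, -15, -12, -9, -6, -3, 0, 3, 6, 9, 12, 15, 18, 21, 24, 27, 30, 33, 36, 39, 42, 45, 48, 51, 54, 57, 60, 63, 66]]
top pts travel [41.5 47.4 53.2] o [-16.2  16. ]
```

The slide reads 48 mm in both cameras, so it is in click 3, and the arm is clear.

Call:
{"api": "drive_tool", "payload": {
  "rows": [0,0,0,0,0,0,0,0,0,0,0,0,0,0,0,0,0,0,0,0]
}}

```text
time_s: 11.95
eef_pos: [0.4575, 0.1158, 0.2183]
tcp_rot: [-0.0, 0.534, 0.845, -0.0]
contact_force: [0.8, 0.6, 0.1]
width: -0.004
finger_force: 0.0
```

```bash
python3 -c "
from station import ctrl
print(ctrl.job_done())"
```

```text
the job is handed in; nothing more can be done
None
```

I pushed the slide home until it met the end stop, then back to the third click, where both cameras read about 48 mm; the arm ended clear and the job is handed in, though no verdict came back.

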